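# Index the swivel work holder to its next notch

## Task

The wooden block clamped on the swivel work holder has to be drilled at the next angle. Pull the spring lock ring up by its bow until the key is out of its notch, turn the holder counter-clockwise (seen from above) to the very next notch, and let the key drop fully home there, so that the holder is locked again. Use a light hand: never lean or wrench on the key, and leave the tape, the spanner and the hex keys where they lie.

Things in the scene. Friction and masses are not known exactly. Their poses are not given: they have to be found in the camera images.
- base: Fixed base of the swivel work holder, bolted to the bench: dark steel round foot of 156 mm diameter, then a 132 mm pedestal with its flat top 34 mm above the bench. Origin on the vertical turning axis at bench level, z up. On the pedestal stand two concentric aluminium index rings, 12 mm tall: inner (radius 34 to 46 mm) and outer (49 to 63 mm). A bicycle stands beside the bench (-y).
- home_notch (a point): Start notch, in the fixed inner index ring on the base's -x side: point 40 mm from the axis, on the level of the ring tops (46 mm above the bench). All notches are 12 mm wide at mid ring and 12 mm deep. From 0.17 rad past it up to the next notch the key rides on a level land without gaps, first on the inner, then on the outer ring.
- ring_centre (a point): Centre of the index rings, on the axis, 46 mm above the bench. The outer ring is cut away beside the start notch; it holds the next notch and, 0.73 rad beyond that, one that is not wanted. It can be re-clamped, so the next notch lies anywhere from 0.78 to 1.31 rad counter-clockwise of the start notch: it is not measured and must be felt or seen.
- swivel (a joint): Turn of the head about the vertical axis through the base's origin, rad: 0 with the key at the middle of the start notch (it starts within 0.02 of that), growing counter-clockwise seen from above, free to 2.2. The head turns lightly (about 0.06 N m; 0.15 to 0.35 N m while the key drags on a land).
- block (a point): Middle of the wooden block (66 x 115 x 38 mm) clamped on the head's arm, 108 mm from the axis, 73 mm above the bench; its corners sweep a circle of 150 mm radius. The clamp bolts over it reach 103 mm above the bench. It turns with the head.
- lock_ring (a joint): Height of the spring lock ring over its lowest position, m: 0 = key fully home in a notch, about 0.010 = key resting on a land, above 0.012 = key clear of everything, 0.020 = end of travel. Spring and weight press it down with 8 N at 0 and 12 N at 0.010, with a viscous drag of 25 N s/m. The ring turns with the head.
- bow (a point): Centre of the top bar of the lock ring's flat aluminium bow, on the axis, 97 mm above the bench with the ring down; rises and turns with it. The bar is 56 mm long (point x, towards the block), 12 mm thick (point y: close the fingers along it), 10 mm high. Two 10 x 12 mm legs, 46 mm apart, stand under it on a 54 mm collar whose top is 62 mm above the bench.
- key: Steel key fixed to the lock ring: a finger out to 64 mm from the axis on its -x side (away from the block), with a tooth 8 mm wide under it, edges rounded 2 mm; 2 mm play each side in a notch, starts to slip in about 3 mm off centre. Origin = the base's with the ring down. Force between key and index rings must stay under 20 N; spring and weight alone press 12 N on a land.
- masking_tape: Roll of masking tape, 100 mm diameter, 24 mm high, lying flat, origin under its centre. Bystander.
- wrench_17: Steel spanner, 208 x 37 x 8 mm, lying flat along its x axis, origin under its middle. Bystander.
- hex_key_set: Folding hex key set, 136 x 30 x 36 mm, origin under its middle. Bystander.

How it is judged (in metres and radians):
On the way, in this order (a step that is already met when the one before it is completed fails the run):
1. the lock ring is pulled up until the key is out of the start notch, before the head turns (value of joint lock_ring above 0.009 m and value of joint swivel below 0.25 rad), for 0.1 s.
2. the head is turned counter-clockwise with the key out (value of joint swivel above 0.35 rad and value of joint lock_ring above 0.007 m), for 0.1 s.
At the end, for the whole second after the job is handed in: The key is fully home (lock ring within 2 mm of its lowest position) in the next notch (head turned by 0.7 to 1.4 rad; only the wanted notch lies in there) and the head is at rest (value of joint lock_ring below 0.002 m and value of joint swivel between 0.7 and 1.4 rad and angular speed of key below 0.05 rad/s); the robot touches nothing.
It fails at once if the key presses on the index rings with more than 20 N (contact force between key and anything else above 20 N).
It fails at once if the roll of masking tape moved more than 15 mm (distance of masking_tape from where it was at the start of the episode above 0.015 m).
It fails at once if the open-ended and ring spanner moved more than 15 mm (distance of wrench_17 from where it was at the start of the episode above 0.015 m).
It fails at once if the hex key set moved more than 15 mm (distance of hex_key_set from where it was at the start of the episode above 0.015 m).
It also fails if it takes over 64 s, if anything falls off the work surface, if the arm or the gripper's body presses on something with over 40 N, if the wrist force passes 120 N, or if a joint passes its speed limit or range.

## Robot

A 6-joint arm with a two-finger parallel gripper is mounted at the origin on the work surface; the furniture and walls round the work are solid. World frame = base frame: x ahead of the robot, y to its left, z up, the work surface at z = 0. Lengths are in m, angles in degrees, forces in N, time in s.
With the tool pointing down it reaches from about 0.25 to 0.725 m from the base axis. Payload 9.7 kg.
Tool frame: the origin (TCP) lies at the very end of the fingers, on their centre line; the grasp point (between the pads) lies 19 mm behind it; z points along the fingers, y is the direction in which the jaws open and shut (so a half turn about z gives the same grasp; the last joint's range is limited). The gripper opens to 85 mm and grips with 20 to 120 N. Pads are 22 mm wide; open, the fingers measure 114 mm over their backs; the gripper's body (76 mm by 85 mm) begins 54 mm behind the grasp point. The pads swing forward as they close: fully open they stand 13 mm farther back than shut.
Start: joints at [-68.468, 4.979, 10.078, 95.1, 0, 90], TCP at [0.202, -0.512, 0.2] pointing down, gripper open.
Joint ranges: [-179.16, 179.16], [-48.56, 103.87], [-65.8, 70.77], [-126.05, 130.52], [-82.76, 87.17], [-180, 180]. Speed limits (degrees/s): [127.2, 127.2, 147.25, 180, 180, 180].

## Interface

Orientations are given as [roll, pitch, yaw] about the fixed x, y, z axes, in that order (R = Rz(yaw) Ry(pitch) Rx(roll)).
In Python, from workcell import bot gives the robot as it stands.
- The arm moves only by the shell command python3 -m pendant 'ROWS' [FORCE]. ROWS is JSON, a list that holds one entry, the list of rows, each a list of 7 numbers: the shift along the tool's x, y, z in cm, then the turn, a rotation vector about the tool's x, y, z in rad, then the opening in per cent of the stroke, from 0 (shut) to 100 (fully open). In form: [[[dx, dy, dz, ax, ay, az, gripper], ...]]. A call has 1 to 5 rows; each row shifts and turns the pose as measured when the row begins, along the tool's axes as they then stand; what a row does not reach is not made up. A row lasts 1/12 s, in which the tool goes at most 41.7 mm and 7.16 degrees, less where a joint would pass 70% of its speed; a pose out of reach is approached as far as the arm can. A call with a gripper value outside its range is refused whole. The fingers move at their own pace and stop on an object; FORCE is the grip in N (left out, the last holds). Time passes only in rows, so rows that do not move let the fingers close. It gives the time, the measured TCP pose, the force and the opening at its end, in the units of the state.
- bot.get_obs(): the state, without advancing time (a new reading comes with each control period).
- bot.camera(name): name is "scene" or "top"; returns the picture (400x640x3 uint8, red, green, blue); there is no depth.
- bot.get_calibration(name): a dict with "intrinsics" (3x3 intrinsics, pixels), "pose" (4x4, takes a point from camera to world coordinates). Camera axes: x right, y down, z forward; pixel columns grow to the right and rows downward; lengths in m; the calibration is good to about 2 mm. A picture is of the moment at which its call begins. get_calibration takes no time and is no camera call.
- bot.job_done(): hands the job in, once; it reports no verdict.
Trained networks look in the newest picture that a camera, given by its name, has taken for a name from the list of things; names that differ only in an ending like _2 or _b are one class to them, and where a whole thing is asked for, a point or a joint stands for the part that bears it (a point fixed in the world has none). Each returns a list of dicts, best first, with "confidence" (0 to 1); they miss things now and then, are a little off and sometimes report something else, mostly with a low value. They report only what shows in the picture. A call takes as long as a camera call.
- bot.masks_of(camera, thing): "pixels" (400x640 bool, what is visible of it) and "extent" ([left, top, right, bottom] in pixels, round what is visible of it).
- bot.mark_of(camera, thing): "uv" ([column, row] in pixels: a listed point, or the origin of a listed thing).
The state is a dict: "time": time; "q": joint angles; "qd": joint speeds; "joint_efforts": joint torques, N m; "ee_pos": TCP position; "tcp_rot": TCP orientation; "wrist_force": force on the tool from outside, world axes, zero at the start; "torque": the same for the moment, N m; "opening": finger opening in m.
Only numpy, scipy, OpenCV 4.12 (cv2) and the standard library are available. Lean on these libraries where they do the work, as an engineer would, in place of code of your own. Each camera call takes 0.05 s, during which the arm holds its last target. There are 200 camera calls.

## Working session

There is one attempt and no reset: what is moved stays moved. The work goes in short steps, Python scripts to look and compute and a shell command to move; the robot and the scene stay as the last step left them, time stands still between calls to the robot, and variables do not carry over. Pictures are saved under pics/ and viewed, about 8 in all and at most 12, crops included, and the job is handed in when it is done.

```bash
ls; mkdir -p pics; cat > h.py <<'E'
import numpy as np,cv2
from workcell import bot
def ray(cam,uv):
    c=bot.get_calibration(cam);K=np.array(c["intrinsics"]);T=np.array(c["pose"])
    d=T[:3,:3]@np.linalg.inv(K)@np.array([uv[0],uv[1],1.]);return T[:3,3],d
def at(cam,uv,z):
    o,d=ray(cam,uv);return (o+d*(z-o[2])/d[2])[:2]
def proj(cam,p):
    c=bot.get_calibration(cam);K=np.array(c["intrinsics"]);T=np.linalg.inv(np.array(c["pose"]))
    q=K@(T[:3,:3]@np.array(p)+T[:3,3]);return q[:2]/q[2]
E
python3 - <<'E'
from h import *
ims=[bot.camera(n) for n in("scene","top")]
cv2.imwrite("pics/a.png",cv2.cvtColor(ims[0],cv2.COLOR_RGB2BGR));cv2.imwrite("pics/b.png",cv2.cvtColor(ims[1],cv2.COLOR_RGB2BGR))
Z=dict(base=0,home_notch=.046,ring_centre=.046,block=.073,bow=.097,key=0,masking_tape=0,wrench_17=0,hex_key_set=0)
for n,z in Z.items():
  for c in("top","scene"):
    for r in bot.mark_of(c,n)[:1]: print(n,c,round(r["confidence"],2),np.round(r["uv"],1),np.round(at(c,r["uv"],z),4))
for c in("top","scene"):print(c,np.round(bot.get_calibration(c)["pose"],2).tolist())
o=bot.get_obs();print({k:np.round(v,3).tolist() for k,v in o.items()})
E
```

```text
pics
base top 0.6 [383.2 190.7] [0.5883 0.0973]
base scene 0.71 [267.9 246.2] [0.5896 0.1055]
home_notch top 0.76 [384.4 211.1] [0.544  0.1024]
home_notch scene 0.61 [265.4 211.6] [0.5344 0.1161]
ring_centre top 0.81 [383.9 190.3] [0.5867 0.1022]
ring_centre scene 0.75 [264.7 229.9] [0.5843 0.1038]
block top 0.95 [386. 138.] [0.6895 0.0987]
block scene 0.91 [274.6 266.3] [0.6989 0.0993]
bow top 0.73 [388.1 192.1] [0.5803 0.1013]
bow scene 0.7 [266.4 210.3] [0.581  0.1122]
masking_tape top 0.56 [281.7 242.1] [0.4835 0.3187]
masking_tape scene 0.62 [347.3 193.8] [0.4893 0.3181]
wrench_17 scene 0.6 [274.3 291. ] [0.7007 0.0933]
hex_key_set top 0.57 [249.3 195.7] [0.585 0.386]
top [[-0.03, -1.0, 0.03, 0.54], [-1.0, 0.03, -0.01, 0.22], [0.01, -0.03, -1.0, 0.92], [0.0, 0.0, 0.0, 1.0]]
scene [[0.3, 0.67, -0.68, 1.17], [0.95, -0.21, 0.23, 0.03], [0.01, -0.71, -0.7, 0.7], [0.0, 0.0, 0.0, 1.0]]
{'time': 1.0, 'q': [-68.471, 4.979, 10.08, 95.099, 0.0, 90.0], 'qd': [-0.061, 0.087, 0.01, 0.038, -0.065, -0.081], 'joint_efforts': [0.0, -52.011, 46.486, 0.002, 0.0, -0.0], 'ee_pos': [0.202, -0.512, 0.2], 'tcp_rot': [179.998, -0.0, 21.529], 'wrist_force': [-0.159, -0.232, -0.566], 'torque': [-0.022, -0.006, -0.002], 'opening': 0.086}
```

View pics/a.png

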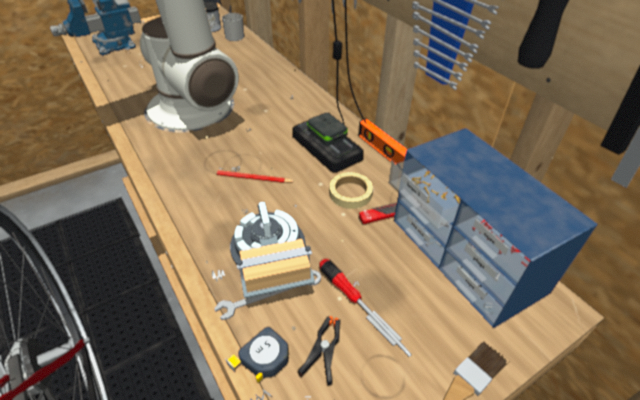

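View pics/b.png

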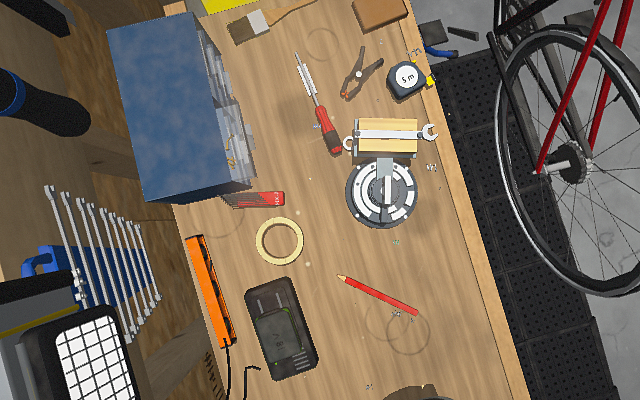

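The base sits at about (384,190) in the top view, with the block above it at (386,138). The tape is at (281,242) and the hex set at (262,198). I'll zoom in on the rings, the bow and the spanner.

```bash
python3 - <<'E'
from h import *
a=cv2.imread("pics/b.png")[90:240,320:460];cv2.imwrite("pics/c.png",cv2.resize(a,None,fx=4,fy=4,interpolation=cv2.INTER_CUBIC))
a=cv2.imread("pics/a.png")[190:330,205:335];cv2.imwrite("pics/d.png",cv2.resize(a,None,fx=4,fy=4,interpolation=cv2.INTER_CUBIC))
for p in [(.587,.102,.034),(.587,.102,.046),(.587,.102,.097)]: print(proj("top",p),proj("scene",p))
for n in ("base","bow","key","swivel","lock_ring"):
  for r in bot.masks_of("top",n)[:1]:
    ys,xs=np.nonzero(r["pixels"]);print(n,r["confidence"],r["extent"],xs.mean(),ys.mean(),len(xs))
E
```

```text
[383.177215   190.48475108] [264.60841722 234.97757387]
[383.97446368 190.15583703] [264.10960991 231.0625181 ]
[387.62252688 188.6507869 ] [261.87754581 213.54341749]
base 0.58 [344.5, 115.7, 423.9, 229.1] 383.55429634641405 168.78112313937754 5912
bow 0.7 [345.6, 116.7, 423.5, 226.3] 382.9855097464206 168.58288770053477 5797
key 0.67 [384.1, 203.7, 387.0, 223.1] 384.0 214.1304347826087 115
swivel 0.56 [353.2, 117.5, 423.6, 225.2] 385.4029047875202 152.5505648197956 3718
lock_ring 0.82 [371.9, 172.4, 398.3, 226.4] 384.1670951156812 194.61825192802056 778
```

View pics/c.png

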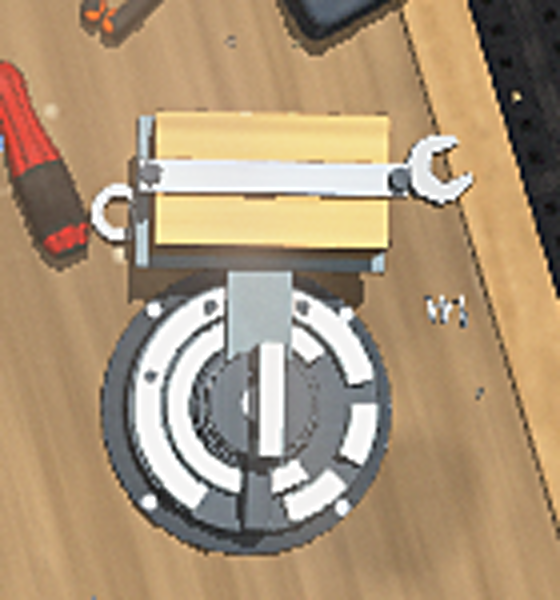

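View pics/d.png

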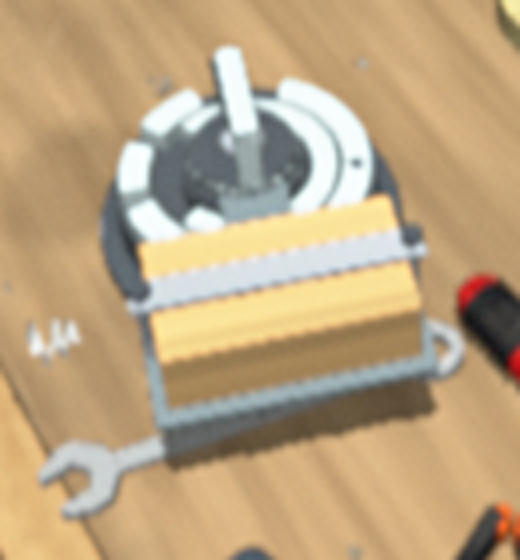

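The zooms show the key at the bottom, near crop (258,515). Two gaps are visible in the outer ring counter-clockwise of it, at about (350,470) (the wanted one) and (363,393). The spanner lies on the bench under the block. Next I'll refine the axis, the bar direction and the notch angle.

```bash
python3 - <<'E'
from h import *
im=cv2.cvtColor(cv2.imread("pics/b.png"),cv2.COLOR_BGR2GRAY).astype(np.float32)
def samp(c,r,th,z=.046):
    uv=np.array([proj("top",(c[0]+r*np.cos(t),c[1]+r*np.sin(t),z)) for t in th],np.float32)
    return cv2.remap(im,uv[:,0].copy(),uv[:,1].copy(),cv2.INTER_LINEAR).ravel() if 0 else cv2.remap(im,uv[None,:,0].copy(),uv[None,:,1].copy(),cv2.INTER_LINEAR)[0]
# centre: contrast of outer ring's outer edge on free arc
th=np.radians(np.r_[np.arange(75,165,3),np.arange(200,290,3)])
best=max(((samp(c,.061,th)-samp(c,.0655,th)).mean()+(samp(c,.051,th)-samp(c,.0475,th)).mean(),c) for c in [(x,y) for x in np.arange(.58,.596,.001) for y in np.arange(.095,.110,.001)])
print(best);c=best[1]
th=np.arange(180,310,2)
s=np.mean([samp(c,r,np.radians(th)) for r in(.053,.056,.059)],0);print([(int(t),int(v)) for t,v in zip(th,s)])
s=np.mean([samp(c,r,np.radians(th)) for r in(.037,.04,.043)],0);print([(int(t),int(v)) for t,v in zip(th,s)][:30])
sub=im[172:206,378:396];m=(sub>200).astype(np.uint8)
n,l,st,_=cv2.connectedComponentsWithStats(m);k=1+np.argmax(st[1:,4]);ys,xs=np.nonzero(l==k);print(st[k])
P=np.array([at("top",(x+378,y+172),.102) for x,y in zip(xs,ys)],np.float32)
print(cv2.minAreaRect(P*1000),P.mean(0));w,v=np.linalg.eigh(np.cov(P.T));print(np.degrees(np.arctan2(v[1,1],v[0,1])))
for p in[(262,202.5),(265.8,222.5)]:print(at("scene",p,.102))
E
```

```text
Traceback (most recent call last):
  File "h.py", line 9, in proj
    c=bot.get_calibration(cam);K=np.array(c["intrinsics"]);T=np.linalg.inv(np.array(c["pose"]))
ValueError: time passes only in moves, steps and waits
```

```bash
sed -i 's/bot.get_calibration(cam)/cal(cam)/; 2a import functools\n@functools.lru_cache\ndef cal(cam): return bot.get_calibration(cam)' h.py
cat > ring.py <<'E'
from h import *
im=cv2.cvtColor(cv2.imread("pics/b.png"),cv2.COLOR_BGR2GRAY).astype(np.float32)
def samp(c,r,th,z=.046):
    uv=np.array([proj("top",(c[0]+r*np.cos(t),c[1]+r*np.sin(t),z)) for t in th],np.float32)
    return cv2.remap(im,uv[None,:,0].copy(),uv[None,:,1].copy(),cv2.INTER_LINEAR)[0]
th=np.radians(np.r_[np.arange(75,165,3),np.arange(200,290,3)])
best=max(((samp(c,.061,th)-samp(c,.0655,th)).mean()+(samp(c,.051,th)-samp(c,.0475,th)).mean(),c) for c in [(x,y) for x in np.arange(.58,.596,.001) for y in np.arange(.095,.110,.001)])
print(best);c=best[1]
th=np.arange(160,310,2)
for R in ((.053,.056,.059),(.037,.04,.043)):
    s=np.mean([samp(c,r,np.radians(th)) for r in R],0);print(' '.join(f"{t}:{int(v)}" for t,v in zip(th,s)))
sub=im[172:206,378:396];m=(sub>200).astype(np.uint8)
n,l,st,_=cv2.connectedComponentsWithStats(m);k=1+np.argmax(st[1:,4]);ys,xs=np.nonzero(l==k);print(st[k])
P=np.array([at("top",(x+378,y+172),.102) for x,y in zip(xs,ys)],np.float32)
print(cv2.minAreaRect(P*1000),P.mean(0));w,v=np.linalg.eigh(np.cov(P.T));print(np.degrees(np.arctan2(v[1,1],v[0,1])))
for p in[(262,202.5),(265.8,222.5)]:print(at("scene",p,.102))
E
python3 ring.py
```

```text
(np.float32(244.60713), (np.float64(0.586), np.float64(0.10300000000000001)))
160:124 162:125 164:127 166:130 168:83 170:55 172:73 174:112 176:127 178:125 180:125 182:123 184:121 186:119 188:126 190:127 192:113 194:116 196:226 198:251 200:245 202:244 204:244 206:244 208:243 210:243 212:244 214:244 216:244 218:243 220:244 222:245 224:249 226:231 228:148 230:122 232:128 234:115 236:75 238:130 240:249 242:250 244:246 246:245 248:245 250:245 252:246 254:246 256:246 258:246 260:245 262:246 264:247 266:251 268:238 270:129 272:120 274:125 276:126 278:92 280:122 282:243 284:251 286:246 288:246 290:246 292:246 294:246 296:246 298:246 300:246 302:246 304:246 306:246 308:246
160:250 162:252 164:253 166:212 168:122 170:75 172:89 174:132 176:132 178:129 180:124 182:123 184:120 186:113 188:115 190:169 192:225 194:246 196:251 198:248 200:246 202:248 204:247 206:245 208:247 210:251 212:247 214:210 216:147 218:125 220:130 222:131 224:131 226:130 228:131 230:131 232:130 234:130 236:130 238:131 240:130 242:130 244:131 246:130 248:130 250:131 252:131 254:130 256:128 258:127 260:128 262:129 264:129 266:128 268:127 270:129 272:129 274:130 276:130 278:130 280:130 282:130 284:129 286:129 288:130 290:130 292:130 294:130 296:129 298:129 300:129 302:125 304:112 306:157 308:232
[  7   3   6  29 169]
((586.067138671875, 102.99435424804688), (9.619383811950684, 53.83700942993164), 88.30479431152344) [0.5858903 0.1030775]
178.04128166160356
[0.56245713 0.10788185]
[0.61679159 0.10361971]
```

Axis at (0.586, 0.103), bar yaw −2°, key at 178°. The wanted notch is centred at 232.8°, so the turn is about 54°. I'll raise and square the tool first, then come in by a route away from the bicycle.

```bash
python3 -m pendant '[[[0,0,-2,0,0,0.103,100],[0,0,-2,0,0,0.103,100],[0,0,-2,0,0,0.103,100],[0,0,-2,0,0,0.103,100],[0,0,0,0,0,0,100]]]' 30
python3 -m pendant '[[[-1,-3.5,0,0,0,0,100],[-1,-3.5,0,0,0,0,100],[0,-3.5,0,0,0,0,100],[1,-3.5,0,0,0,0,100],[1,-3.5,0,0,0,0,100]]]'
```

```text
time: 1.67
ee_pos: [0.2014, -0.5105, 0.2816]
tcp_rot: [-179.8, 0.1, -3.2]
wrist_force: [-0.7, -0.7, 0.6]
opening: 0.0854
time: 2.08
ee_pos: [0.2095, -0.3359, 0.275]
tcp_rot: [-179.4, 0.4, -3.2]
wrist_force: [1.2, 0.5, -0.8]
opening: 0.0854
```

```bash
python3 -m pendant '[[[1.6,-3.6,0,0,0,0,100],[1.6,-3.6,0,0,0,0,100],[1.6,-3.6,0,0,0,0,100],[1.6,-3.6,0,0,0,0,100],[1.6,-3.6,0,0,0,0,100]]]'
python3 -m pendant '[[[2,-3.4,0,0,0,0,100],[2,-3.4,0,0,0,0,100],[3,-2.8,0,0,0,0,100],[3,-2.8,0,0,0,0,100],[3,-2.8,0,0,0,0,100]]]'
```

```text
time: 2.5
ee_pos: [0.2987, -0.1524, 0.2748]
tcp_rot: [-179.4, 0.2, -3.2]
wrist_force: [1.8, -0.3, 0.5]
opening: 0.0858
time: 2.92
ee_pos: [0.4354, -0.0077, 0.2767]
tcp_rot: [-179.0, -0.1, -1.7]
wrist_force: [1.0, -1.0, 0.0]
opening: 0.0857
```

```bash
python3 -m pendant '[[[3,-2.2,1.5,0,0,0,100],[3,-2.2,1.5,0,0,0,100],[3,-2.2,1.5,0,0,0,100],[3,-2.2,1.5,0,0,0,100],[2.5,-2,1.5,0,0,0,100]]]'
python3 -m pendant '[[[0,0,0,0,0,0,100],[0,0,0,0,0,0,100]]]'
```

```text
time: 3.33
ee_pos: [0.5864, 0.0577, 0.2051]
tcp_rot: [-176.6, -0.5, 4.0]
wrist_force: [0.9, 0.4, 0.1]
opening: 0.0859
time: 3.5
ee_pos: [0.5887, 0.06, 0.1976]
tcp_rot: [-176.6, -0.0, 4.3]
wrist_force: [-0.8, 0.2, 1.4]
opening: 0.0855
```

```bash
cat > go.py <<'E'
import sys
from h import *
from scipy.spatial.transform import Rotation as R
x,y,z,yaw=map(float,sys.argv[1:5]);o=bot.get_obs()
A=R.from_euler('xyz',o["tcp_rot"],degrees=True);B=R.from_euler('xyz',[180,0,yaw],degrees=True)
print("cm",np.round(A.inv().apply(np.array([x,y,z])-o["ee_pos"])*100,2),"rot",np.round((A.inv()*B).as_rotvec(),3),"F",np.round(o["wrist_force"],1),"M",np.round(o["torque"],2),"pos",np.round(o["ee_pos"],4),"rpy",np.round(o["tcp_rot"],2),o["opening"],o["time"])
E
python3 go.py .586 .103 .16 -2
```

```text
cm [ 0.05 -4.08  4.01] rot [-0.059  0.003  0.11 ] F [-0.8  0.2  1.4] M [-0.08  0.05 -0.01] pos [0.5887 0.06   0.1976] rpy [-1.766e+02 -2.000e-02  4.290e+00] 0.08546917585630455 3.5
```

```bash
python3 -m pendant '[[[0,0,0,-0.06,0,0.11,100],[0,0,0,0,0,0,100],[0,-2.2,1.5,0,0,0,100],[0,-2.2,1.5,0,0,0,100],[0,0,0,0,0,0,100]]]'; python3 go.py .586 .103 .13 -2
```

```text
time: 3.92
ee_pos: [0.587, 0.0472, 0.169]
tcp_rot: [-177.7, 0.2, 3.5]
wrist_force: [-0.8, 0.1, -0.4]
opening: 0.0855
cm [ 0.25 -5.42  4.13] rot [-0.041  0.005  0.096] F [-0.8  0.1 -0.4] M [-0.03  0.03  0.02] pos [0.587  0.0472 0.169 ] rpy [-177.66    0.18    3.48] 0.08552647113553385 3.9167
```

```bash
python3 - <<'E'
from h import *
o=bot.get_obs();print({k:np.round(o[k],1).tolist() for k in("q","qd","joint_efforts","ee_pos","torque")})
a=bot.camera("scene");b=bot.camera("top");cv2.imwrite("pics/e.png",cv2.cvtColor(cv2.resize(np.vstack([a,b]),None,fx=.75,fy=.75),cv2.COLOR_RGB2BGR))
E
```

```text
{'q': [3.3, 10.0, 12.2, 92.3, 2.3, 179.9], 'qd': [-1.7, -1.7, 1.7, 1.9, -1.2, -0.6], 'joint_efforts': [0.5, -60.4, 48.5, -0.6, 0.3, 0.0], 'ee_pos': [0.6, 0.0, 0.2], 'torque': [-0.0, 0.0, 0.0]}
```

View pics/e.png

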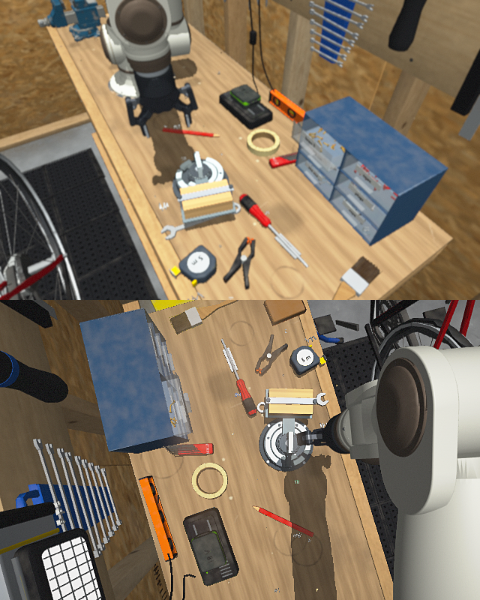

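The image shows the gripper at about y = 0.05, beside the base and free of contact. Joint 6 is at its 180° limit, so I'll use the equivalent grasp at yaw 178° and turn the tool counter-clockwise there.

```bash
R='x'; python3 -m pendant '[[[0,0,-1,0,0,-0.122,100],[0,0,-1,0,0,-0.122,100],[0,0,0,0,0,-0.122,100],[0,0,0,0,0,-0.122,100],[0,0,0,0,0,-0.122,100]]]'
python3 -m pendant '[[[0,0,0,0,0,-0.122,100],[0,0,0,0,0,-0.122,100],[0,0,0,0,0,-0.122,100],[0,0,0,0,0,-0.122,100],[0,0,0,0,0,-0.122,100]]]'
python3 -m pendant '[[[0,0,0,0,0,-0.122,100],[0,0,0,0,0,-0.122,100],[0,0,0,0,0,-0.122,100],[0,0,0,0,0,-0.122,100],[0,0,0,0,0,-0.122,100]]]'
python3 -m pendant '[[[0,0,0,0,0,-0.122,100],[0,0,0,0,0,-0.122,100],[0,0,0,0,0,-0.122,100],[0,0,0,0,0,-0.122,100],[0,0,0,0,0,-0.122,100]]]'; python3 go.py .586 .103 .15 178
```

```text
time: 4.43
ee_pos: [0.5875, 0.0422, 0.1999]
tcp_rot: [-178.5, -1.6, 39.0]
wrist_force: [0.2, 0.6, 0.2]
opening: 0.0852
time: 4.85
ee_pos: [0.588, 0.0386, 0.2087]
tcp_rot: [179.7, -2.3, 74.8]
wrist_force: [1.1, 0.2, 1.1]
opening: 0.0854
time: 5.27
ee_pos: [0.5881, 0.0351, 0.2173]
tcp_rot: [178.0, -1.4, 110.7]
wrist_force: [-0.3, 0.0, 0.6]
opening: 0.0855
time: 5.68
ee_pos: [0.5881, 0.0315, 0.2259]
tcp_rot: [177.3, 0.6, 146.4]
wrist_force: [-0.2, 0.6, 0.5]
opening: 0.0856
cm [4.21 5.48 7.81] rot [ 0.043  0.023 -0.551] F [-0.2  0.6  0.5] M [0.   0.01 0.05] pos [0.5881 0.0315 0.2259] rpy [177.33   0.58 146.41] 0.08557622871748898 5.6833
```

```bash
python3 -m pendant '[[[0,0,0,0.01,0.005,-0.115,100],[0,0,0,0.01,0.005,-0.115,100],[0,0,0,0.01,0.005,-0.115,100],[0,0,0,0.01,0.005,-0.115,100],[0,0,0,0,0,-0.09,100]]]'
python3 -m pendant '[[[0,0,0,0,0,0,100],[0,0,0,0,0,0,100]]]'; python3 go.py .586 .103 .15 178
```

```text
time: 6.1
ee_pos: [0.5878, 0.0276, 0.2347]
tcp_rot: [-180.0, 0.6, 179.5]
wrist_force: [-0.5, 0.3, -0.3]
opening: 0.085
time: 6.27
ee_pos: [0.5879, 0.0266, 0.2375]
tcp_rot: [-180.0, 0.8, 179.5]
wrist_force: [0.1, -0.4, -0.3]
opening: 0.0855
cm [0.37 7.65 8.74] rot [-0.     0.014  0.027] F [ 0.1 -0.4 -0.3] M [-0.04  0.01  0.06] pos [0.5879 0.0266 0.2375] rpy [-179.96    0.81  179.54] 0.08547902009673586 6.2667
```

```bash
python3 -m pendant '[[[0,2.5,2,0,0,0.01,100],[0,2.5,2,0,0,0.01,100],[0.2,2.5,2,0,0,0,100],[0,0,0,0,0,0,100]]]'; python3 go.py .586 .103 .15 178;python3 -m pendant '[[[0,0,0,0,0,0,100],[0,0,0,0,0,0,100],[0,0,0,0,0,0,100]]]'; python3 go.py .586 .103 .13 178
```

```text
time: 6.6
ee_pos: [0.5899, 0.101, 0.1803]
tcp_rot: [180.0, 1.3, 177.2]
wrist_force: [-1.2, -0.1, -0.8]
opening: 0.0855
cm [0.47 0.18 3.02] rot [ 0.     0.023 -0.014] F [-1.2 -0.1 -0.8] M [0.   0.06 0.02] pos [0.5899 0.101  0.1803] rpy [179.98   1.29 177.22] 0.08552699553653241 6.6
time: 6.85
ee_pos: [0.5895, 0.1008, 0.1817]
tcp_rot: [180.0, 1.3, 177.0]
wrist_force: [0.9, -0.3, 0.1]
opening: 0.0855
cm [0.49 0.2  5.16] rot [-0.     0.023 -0.018] F [ 0.9 -0.3  0.1] M [ 0.02 -0.   -0.06] pos [0.5895 0.1008 0.1817] rpy [179.99   1.34 176.96] 0.08551329423283159 6.85
```

```bash
python3 -m pendant '[[[0.3,0.15,2,0,0.023,-0.018,100],[0.2,0.05,2,0,0,0,60],[0,0,1,0,0,0,60],[0,0,0,0,0,0,60]]]'; python3 go.py .586 .103 .08 178
```

```text
time: 7.18
ee_pos: [0.5871, 0.1003, 0.1333]
tcp_rot: [179.9, 0.3, 177.7]
wrist_force: [-0.8, -0.5, -0.4]
opening: 0.052
cm [0.15 0.26 5.33] rot [ 0.001  0.005 -0.005] F [-0.8 -0.5 -0.4] M [ 0.01  0.03 -0.02] pos [0.5871 0.1003 0.1333] rpy [179.94   0.29 177.74] 0.05198942476971786 7.1833
```

```bash
python3 -m pendant '[[[0.15,0.2,1.5,0,0.005,-0.005,60],[0,0.05,1.5,0,0,0,60],[0,0.05,1.5,0,0,0,60],[0,0,0.6,0,0,0,60],[0,0,0.2,0,0,0,60]]]'; python3 go.py .586 .103 .08 178
```

```text
time: 7.6
ee_pos: [0.5876, 0.1013, 0.0824]
tcp_rot: [179.9, 0.2, 177.8]
wrist_force: [-0.0, -0.4, -0.2]
opening: 0.0512
cm [0.17 0.16 0.24] rot [ 0.002  0.004 -0.003] F [-0.  -0.4 -0.2] M [0.01 0.01 0.06] pos [0.5876 0.1013 0.0824] rpy [179.9    0.22 177.81] 0.051243520456742325 7.6
```

```bash
python3 -m pendant '[[[0.15,0.2,0.25,0,0.004,-0.003,30],[0.05,0.05,0.1,0,0,0,30],[0,0.05,0.1,0,0,0,25],[0,0,0.05,0,0,0,25]]]' 20; python3 go.py .586 .103 .08 178
```

```text
time: 7.93
ee_pos: [0.5867, 0.1043, 0.0799]
tcp_rot: [179.9, 0.1, 177.9]
wrist_force: [0.9, -0.5, 0.3]
opening: 0.0214
cm [ 0.07 -0.13 -0.01] rot [ 0.002  0.002 -0.001] F [ 0.9 -0.5  0.3] M [-0.02  0.02  0.02] pos [0.5867 0.1043 0.0799] rpy [1.7987e+02 1.2000e-01 1.7795e+02] 0.02137245559182393 7.9333
```

```bash
python3 - <<'E'
from h import *
a=bot.camera("scene")[170:280,190:340];b=bot.camera("top")[130:240,320:470]
cv2.imwrite("pics/f.png",cv2.cvtColor(cv2.resize(np.hstack([a,b]),None,fx=2.6,fy=2.6,interpolation=cv2.INTER_CUBIC),cv2.COLOR_RGB2BGR))
E
```

```text
(no output)
```

View pics/f.png

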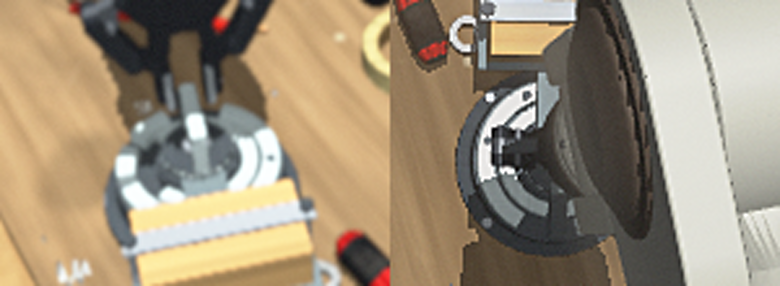

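The scene half shows the bar at about (192,125) between the two pads at about (170,95) and (212,95), with clearance on both sides. I'll close softly.

```bash
python3 -m pendant '[[[0,-0.08,0.05,0,0,0,18],[0,-0.03,0.03,0,0,0,14],[0,0,0.03,0,0,0,10],[0,0,0.03,0,0,0,0],[0,0,0.03,0,0,0,0]]]' 20; python3 go.py .586 .103 .08 178
```

```text
time: 8.45
ee_pos: [0.5871, 0.1031, 0.0791]
tcp_rot: [179.9, 0.2, 178.0]
wrist_force: [-0.1, 0.1, -0.6]
opening: -0.0002
cm [ 0.11 -0.01 -0.09] rot [ 0.002  0.004 -0.001] F [-0.1  0.1 -0.6] M [ 0.01 -0.01 -0.01] pos [0.5871 0.1031 0.0791] rpy [179.86   0.2  177.95] -0.00016940208145654022 8.45
```

The fingers shut fully, so the bar was not between them. I'll look again.

```bash
python3 - <<'E'
from h import *
a=bot.camera("scene")[170:280,190:340]
a=cv2.resize(a,None,fx=5,fy=5,interpolation=cv2.INTER_CUBIC)
for p,c in [((.587,.103,.079),(255,0,0)),((.587,.103,.102),(0,255,0)),((.613,.102,.102),(0,0,255)),((.559,.104,.102),(0,0,255))]:
    u=(proj("scene",p)-[190,170])*5;cv2.circle(a,(int(u[0]),int(u[1])),3,c,-1)
cv2.imwrite("pics/g.png",cv2.cvtColor(a,cv2.COLOR_RGB2BGR))
E
```

```text
(no output)
```

View pics/g.png

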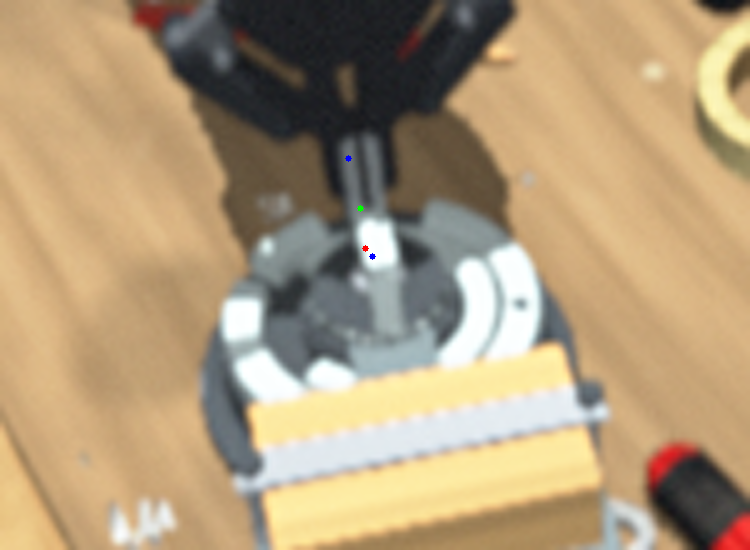

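The pads look shut with their tips at crop (365,212), just above the bar, about 20 mm short of the predicted tip at (366,248). I'll open, go lower in small steps while watching the force, and close again.

```bash
python3 -m pendant '[[[0,0,-0.2,0,0,0,45],[0,0,0,0,0,0,45],[0,0,0,0,0,0,45],[0,0,0.5,0,0,0,45],[0,0,0.5,0,0,0,45]]]' 20; python3 go.py .586 .103 .07 178
```

```text
time: 8.92
ee_pos: [0.5877, 0.1032, 0.0717]
tcp_rot: [179.8, 0.3, 178.0]
wrist_force: [0.4, 1.0, 0.3]
opening: 0.0384
cm [ 0.17 -0.03  0.17] rot [ 0.003  0.005 -0.001] F [0.4 1.  0.3] M [-0.01  0.04 -0.03] pos [0.5877 0.1032 0.0717] rpy [179.84   0.29 177.95] 0.03842975668372844 8.9167
```

```bash
python3 - <<'E'
from h import *
a=bot.camera("scene")[180:250,215:315]
a=cv2.resize(a,None,fx=7,fy=7,interpolation=cv2.INTER_CUBIC)
a=np.clip((a/255.)**.5*255,0,255).astype(np.uint8)
cv2.imwrite("pics/i.png",cv2.cvtColor(a,cv2.COLOR_RGB2BGR))
E
```

```text
(no output)
```

View pics/i.png

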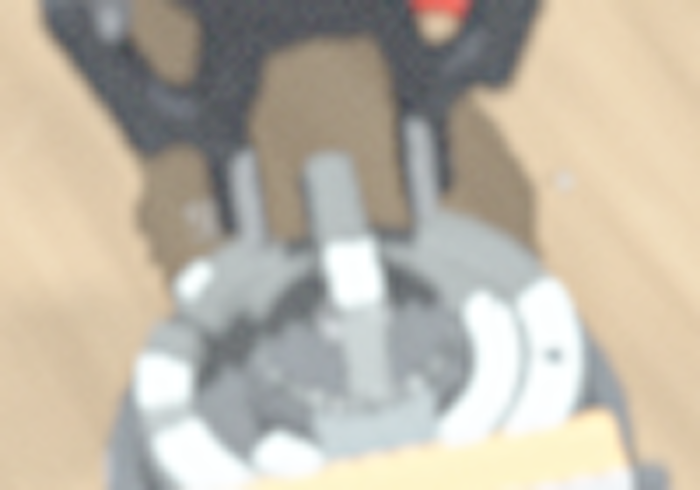

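The bar runs from (325,155) to (360,305) with the pads centred on either side, tips near y = 240. The tips are level with the bar and too shallow, so I'll go about 4 mm lower, still above the collar on either reading, and close.

```bash
python3 -m pendant '[[[0.1,0,0.3,0,0.005,0,45],[0.1,0,0.3,0,0,0,30],[0,0,0.1,0,0,0,20],[0,0,0.05,0,0,0,10],[0,0,0.05,0,0,0,0]]]' 20; python3 -m pendant '[[[0,0,0.03,0,0,0,0],[0,0,0.03,0,0,0,0]]]'; python3 go.py .586 .103 .07 178
```

```text
time: 9.38
ee_pos: [0.5847, 0.1052, 0.0616]
tcp_rot: [179.6, -0.1, 178.0]
wrist_force: [-2.4, -6.3, 6.5]
opening: 0.0112
time: 9.55
ee_pos: [0.5847, 0.105, 0.0617]
tcp_rot: [179.7, -0.1, 178.0]
wrist_force: [-1.4, -0.1, 3.3]
opening: 0.0112
cm [-0.14 -0.19 -0.84] rot [ 0.006 -0.002  0.001] F [-1.4 -0.1  3.3] M [-0.13  0.29  0.02] pos [0.5847 0.105  0.0617] rpy [ 1.7967e+02 -1.0000e-01  1.7804e+02] 0.011239568959451302 9.55
```

Gripped, with an opening of 11.2 mm. I'll firm up the grip and lift in small steps.

```bash
python3 -m pendant '[[[0,0,-0.05,0,0,0,0],[0,0,-0.05,0,0,0,0],[0,0,-0.1,0,0,0,0],[0,0,-0.1,0,0,0,0],[0,0,-0.1,0,0,0,0]]]' 60; python3 go.py .586 .103 .077 178
```

```text
time: 9.97
ee_pos: [0.5845, 0.105, 0.0624]
tcp_rot: [179.7, -0.3, 178.0]
wrist_force: [2.9, 0.5, -8.6]
opening: 0.0098
cm [-0.15 -0.19 -1.46] rot [ 0.005 -0.004  0.001] F [ 2.9  0.5 -8.6] M [ 0.09 -0.84  0.02] pos [0.5845 0.105  0.0624] rpy [179.69  -0.26 178.04] 0.009820123833418331 9.9667
```

```bash
python3 -m pendant '[[[0,0,-0.25,0,0,0,0],[0,0,-0.3,0,0,0,0],[0,0,-0.3,0,0,0,0],[0,0,-0.3,0,0,0,0],[0,0,-0.3,0,0,0,0]]]' 60; python3 go.py .586 .103 .077 178
```

```text
time: 10.38
ee_pos: [0.5843, 0.105, 0.0748]
tcp_rot: [179.7, -0.4, 178.0]
wrist_force: [5.4, 0.8, -13.9]
opening: 0.01
cm [-0.17 -0.19 -0.22] rot [ 0.005 -0.008  0.001] F [  5.4   0.8 -13.9] M [ 0.13 -1.19 -0.01] pos [0.5843 0.105  0.0748] rpy [179.71  -0.43 178.04] 0.00995795981396826 10.3833
```

```bash
python3 -m pendant '[[[-0.05,0,-0.18,0,0,0,0],[-0.05,0,-0.15,0,0,-0.06,0],[0,0,-0.15,0,0,-0.06,0],[0,0,-0.14,0,0,-0.06,0],[0,0,-0.14,0,0,-0.06,0]]]' 60; python3 go.py .586 .103 .077 178
```

```text
time: 10.8
ee_pos: [0.5842, 0.1042, 0.0801]
tcp_rot: [179.7, -0.7, -167.8]
wrist_force: [6.2, 1.5, -16.1]
opening: 0.0099
cm [-0.15 -0.16  0.31] rot [ 0.005 -0.012  0.248] F [  6.2   1.5 -16.1] M [-0.01 -1.42 -0.08] pos [0.5842 0.1042 0.0801] rpy [ 179.65   -0.65 -167.81] 0.009924632676373023 10.8
```

```bash
python3 -m pendant '[[[0,0,0,0,0,-0.08,0],[0,0,0,0,0,-0.08,0],[0,0,-0.08,0,0,-0.08,0],[0,0,-0.1,0,0,-0.08,0],[0,0,-0.1,0,0,-0.08,0]]]' 60; python3 go.py .586 .103 .077 -127.2
```

```text
time: 11.22
ee_pos: [0.5846, 0.103, 0.0801]
tcp_rot: [179.5, -0.6, -143.9]
wrist_force: [7.5, 0.2, -15.1]
opening: 0.0103
cm [-0.12 -0.08  0.31] rot [ 0.011 -0.01  -0.291] F [  7.5   0.2 -15.1] M [ 0.03 -1.57 -0.05] pos [0.5846 0.103  0.0801] rpy [ 179.46   -0.65 -143.9 ] 0.010277094412700393 11.2167
```

```bash
python3 -m pendant '[[[0,0,0.05,0,0,-0.07,0],[0,0,0.05,0,0,-0.07,0],[0,0,0,0,0,-0.07,0],[0,0,0,0,0,-0.05,0],[0,0,-0.05,0,0,0,0]]]' 60; python3 go.py .586 .103 .077 -127.2
```

```text
time: 11.63
ee_pos: [0.5852, 0.1023, 0.0775]
tcp_rot: [179.3, -0.6, -128.0]
wrist_force: [4.7, 1.2, -14.4]
opening: 0.0103
cm [-0.1  -0.02  0.05] rot [ 0.012 -0.01  -0.014] F [  4.7   1.2 -14.4] M [ 0.25 -1.27  0.02] pos [0.5852 0.1023 0.0775] rpy [ 179.29   -0.58 -127.99] 0.010301346027626643 11.6333
```

```bash
python3 -m pendant '[[[0,0,0.02,0,0,-0.01,0],[0,0,0.05,0,0,0,0],[0,0,0.05,0,0,0,0],[0,0,0.05,0,0,0,0],[0,0,0.03,0,0,0,0]]]' 60; python3 go.py .586 .103 .0617 -127.2
```

```text
time: 12.05
ee_pos: [0.5852, 0.1023, 0.0745]
tcp_rot: [179.2, -0.6, -127.4]
wrist_force: [3.3, 1.0, -12.0]
opening: 0.0094
cm [-0.12 -0.03  1.27] rot [ 0.013 -0.011 -0.004] F [  3.3   1.  -12. ] M [ 0.16 -1.2  -0.02] pos [0.5852 0.1023 0.0745] rpy [ 179.24   -0.61 -127.4 ] 0.009390028013592195 12.05
```

```bash
python3 -m pendant '[[[0,0,0.05,0,0,0,0],[0,0,0.05,0,0,0,0],[0,0,0.05,0,0,0,0],[0,0,0.03,0,0,0,0]]]' 60; python3 go.py .586 .103 .0617 -127.2;  python3 -m pendant '[[[0,0,0.05,0,0,0,0],[0,0,0.05,0,0,0,0],[0,0,0.03,0,0,0,0]]]' 60; python3 go.py .586 .103 .0617 -127.2
```

```text
time: 12.38
ee_pos: [0.5852, 0.1023, 0.0728]
tcp_rot: [179.3, -0.6, -127.4]
wrist_force: [3.4, 0.9, -11.8]
opening: 0.0099
cm [-0.12 -0.03  1.11] rot [ 0.013 -0.01  -0.004] F [  3.4   0.9 -11.8] M [ 0.17 -1.09 -0.01] pos [0.5852 0.1023 0.0728] rpy [ 179.26   -0.6  -127.42] 0.009909924345994175 12.3833
time: 12.63
ee_pos: [0.5852, 0.1023, 0.0717]
tcp_rot: [179.3, -0.6, -127.4]
wrist_force: [3.9, 1.3, -11.0]
opening: 0.01
cm [-0.11 -0.03  1.  ] rot [ 0.013 -0.01  -0.004] F [  3.9   1.3 -11. ] M [ 0.15 -1.12  0.04] pos [0.5852 0.1023 0.0717] rpy [ 179.27   -0.58 -127.42] 0.010019264114967267 12.6333
```

```bash
for i in 1 2; do :; done; python3 -m pendant '[[[0,0,0.05,0,0,0,0],[0,0,0.05,0,0,0,0],[0,0,0.03,0,0,0,0]]]' 60;  python3 -m pendant '[[[0,0,0.05,0,0,0,0],[0,0,0.05,0,0,0,0],[0,0,0.03,0,0,0,0]]]' 60; python3 go.py .586 .103 .0617 -127.2
```

```text
time: 12.88
ee_pos: [0.5853, 0.1023, 0.0706]
tcp_rot: [179.3, -0.6, -127.4]
wrist_force: [4.3, 1.0, -11.4]
opening: 0.01
time: 13.13
ee_pos: [0.5853, 0.1023, 0.0694]
tcp_rot: [179.3, -0.6, -127.4]
wrist_force: [3.3, 0.9, -9.6]
opening: 0.01
cm [-0.11 -0.02  0.77] rot [ 0.012 -0.01  -0.004] F [ 3.3  0.9 -9.6] M [ 0.19 -1.03 -0.03] pos [0.5853 0.1023 0.0694] rpy [ 179.3    -0.56 -127.42] 0.009956930919905847 13.1333
```

```bash
python3 -m pendant '[[[0,0,0.05,0,0,0,0],[0,0,0.05,0,0,0,0],[0,0,0.03,0,0,0,0]]]' 60;  python3 -m pendant '[[[0,0,0.05,0,0,0,0],[0,0,0.05,0,0,0,0],[0,0,0.03,0,0,0,0]]]' 60; python3 -m pendant '[[[0,0,0.05,0,0,0,0],[0,0,0.05,0,0,0,0],[0,0,0.03,0,0,0,0]]]' 60; python3 go.py .586 .103 .0617 -127.2
```

```text
time: 13.38
ee_pos: [0.5853, 0.1023, 0.0682]
tcp_rot: [179.3, -0.5, -127.4]
wrist_force: [3.1, 0.2, -10.1]
opening: 0.01
time: 13.63
ee_pos: [0.5853, 0.1023, 0.067]
tcp_rot: [179.3, -0.5, -127.4]
wrist_force: [3.6, 1.0, -8.9]
opening: 0.0097
time: 13.88
ee_pos: [0.5853, 0.1023, 0.0658]
tcp_rot: [179.3, -0.5, -127.4]
wrist_force: [3.8, 0.5, -11.0]
opening: 0.0098
cm [-0.1  -0.02  0.41] rot [ 0.012 -0.009 -0.004] F [  3.8   0.5 -11. ] M [ 0.1  -0.85 -0.  ] pos [0.5853 0.1023 0.0658] rpy [ 179.32   -0.53 -127.43] 0.009752559486832372 13.8833
```

```bash
python3 -m pendant '[[[0,0,0.05,0,0,0,0],[0,0,0.05,0,0,0,0],[0,0,0.03,0,0,0,0]]]' 60;  python3 -m pendant '[[[0,0,0.05,0,0,0,0],[0,0,0.05,0,0,0,0],[0,0,0.03,0,0,0,0]]]' 60; python3 -m pendant '[[[0,0,0.05,0,0,0,0],[0,0,0.05,0,0,0,0],[0,0,0.02,0,0,0,0]]]' 60; python3 go.py .586 .103 .0617 -127.2
```

```text
time: 14.13
ee_pos: [0.5853, 0.1023, 0.0646]
tcp_rot: [179.3, -0.5, -127.4]
wrist_force: [3.0, 1.1, -9.1]
opening: 0.0097
time: 14.38
ee_pos: [0.5853, 0.1023, 0.0634]
tcp_rot: [179.3, -0.5, -127.4]
wrist_force: [4.2, 1.1, -8.4]
opening: 0.0098
time: 14.63
ee_pos: [0.5854, 0.1023, 0.0623]
tcp_rot: [179.4, -0.5, -127.4]
wrist_force: [3.2, 0.5, -9.0]
opening: 0.0103
cm [-0.09 -0.01  0.06] rot [ 0.011 -0.009 -0.004] F [ 3.2  0.5 -9. ] M [ 0.05 -0.75 -0.03] pos [0.5854 0.1023 0.0623] rpy [ 179.35   -0.5  -127.42] 0.010282672112549397 14.6333
```

```bash
python3 -m pendant '[[[0,0,0.04,0,0,0,0],[0,0,0.03,0,0,0,0]]]' 60;  python3 -m pendant '[[[0,0,0.03,0,0,0,0],[0,0,0.02,0,0,0,0]]]' 60; python3 go.py .586 .103 .0617 -127.2
```

```text
time: 14.8
ee_pos: [0.5854, 0.1023, 0.0619]
tcp_rot: [179.4, -0.5, -127.4]
wrist_force: [2.3, 0.6, -3.9]
opening: 0.0105
time: 14.97
ee_pos: [0.5854, 0.1023, 0.0619]
tcp_rot: [179.4, -0.5, -127.4]
wrist_force: [0.8, 0.5, -4.8]
opening: 0.0097
cm [-0.09 -0.01  0.02] rot [ 0.011 -0.008 -0.004] F [ 0.8  0.5 -4.8] M [ 0.05 -0.58  0.1 ] pos [0.5854 0.1023 0.0619] rpy [ 179.38   -0.47 -127.43] 0.009654952031466437 14.9667
```

The force is falling off at the home height, so the key has bottomed. I'll release in small openings, then lift away.

```bash
python3 -m pendant '[[[0,0,0.02,0,0,0,13],[0,0,0,0,0,0,16],[0,0,0,0,0,0,25],[0,0,0,0,0,0,35],[0,0,0,0,0,0,45]]]' 20; python3 -m pendant '[[[0,0,0,0,0,0,50],[0,0,-0.5,0,0,0,50],[0,0,-1.5,0,0,0,50],[0,0,-2,0,0,0,50],[0,0,-2.5,0,0,0,50]]]'; python3 -m pendant '[[[0,0,-3.5,0,0,0,50],[0,0,-3.5,0,0,0,50],[0,0,-3.5,0,0,0,50],[0,0,-3.5,0,0,0,50],[0,0,-3,0,0,0,50]]]'
```

```text
time: 15.38
ee_pos: [0.5855, 0.1024, 0.0639]
tcp_rot: [179.4, -0.4, -127.4]
wrist_force: [0.3, 0.2, 1.0]
opening: 0.0381
time: 15.8
ee_pos: [0.5834, 0.1019, 0.127]
tcp_rot: [179.1, -0.7, -127.4]
wrist_force: [0.9, -0.9, -0.1]
opening: 0.0426
time: 16.22
ee_pos: [0.5841, 0.1015, 0.3048]
tcp_rot: [179.0, -0.8, -127.4]
wrist_force: [1.8, -0.0, 0.5]
opening: 0.0424
```

```bash
python3 -m pendant '[[[2.1,2.8,0,0,0,0,50],[2.1,2.8,0,0,0,0,50],[2.1,2.8,0,0,0,0,50],[2.1,2.8,0,0,0,0,50],[2.1,2.8,0,0,0,0,50]]]'; python3 -m pendant '[[[0,0,0,0,0,0,50],[0,0,0,0,0,0,50],[0,0,0,0,0,0,50],[0,0,0,0,0,0,50],[0,0,0,0,0,0,50]]]'
python3 - <<'E'
from h import *
A=bot.camera("scene");B=bot.camera("top")
for n,z in (("bow",.097),("block",.073),("masking_tape",0),("hex_key_set",0),("wrench_17",0)):
  for c in("top","scene"):
    for r in bot.mark_of(c,n)[:1]: print(n,c,round(r["confidence"],2),np.round(at(c,r["uv"],z),4))
f=lambda a:cv2.resize(a,(390,390),interpolation=cv2.INTER_CUBIC)
cv2.imwrite("pics/j.png",cv2.cvtColor(np.hstack([f(A[180:310,200:330]),f(B[110:240,315:445])]),cv2.COLOR_RGB2BGR))
E
```

```text
time: 16.63
ee_pos: [0.4192, 0.1051, 0.3135]
tcp_rot: [179.6, -0.2, -127.6]
wrist_force: [-0.9, 0.4, 0.3]
opening: 0.0427
time: 17.05
ee_pos: [0.4143, 0.1049, 0.3185]
tcp_rot: [179.8, 0.1, -127.5]
wrist_force: [0.5, 0.9, 0.4]
opening: 0.0427
bow top 0.81 [0.5873 0.103 ]
bow scene 0.82 [0.5838 0.1138]
block scene 0.94 [0.6484 0.1862]
masking_tape top 0.72 [0.4893 0.3208]
masking_tape scene 0.64 [0.4934 0.3128]
hex_key_set top 0.74 [0.5799 0.3814]
hex_key_set scene 0.64 [0.5806 0.3866]
wrench_17 top 0.88 [0.7077 0.0803]
wrench_17 scene 0.83 [0.7004 0.085 ]
```

View pics/j.png

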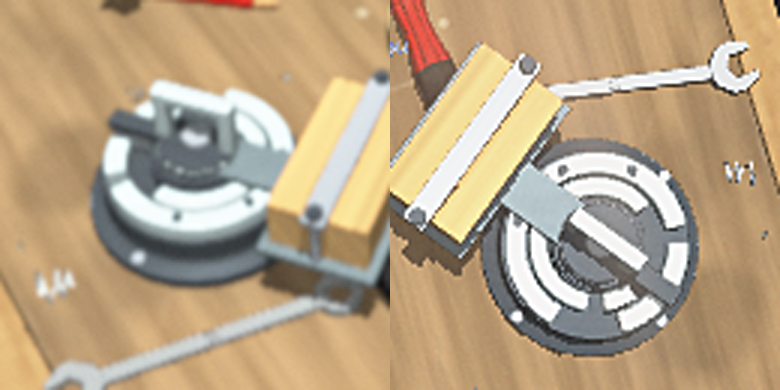

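The key finger sits in the first outer-ring gap, at about (655,290) in the right half. The unwanted gap at about (682,228) is still empty. The bow is back at its original height, the bystanders haven't moved, and the arm is clear. Handing in.

```bash
python3 -c "
from workcell import bot
print(bot.job_done())"
```

```text
the job is handed in; nothing more can be done
None
```

I turned the holder about 54.6° (0.95 rad) counter-clockwise to the next notch and lowered the key home there. The job was handed in at about 17.5 s of the 64 s. `job_done()` reports no verdict.

**How it went:**
- I lifted the lock ring about 13 mm by its bow before turning, and it rose to about 18 mm during the turn.
- I lowered the ring in small steps. The tool's upward pull stayed at roughly 9–12 N, with no resistance at land height, and eased to 4–5 N at the original height.
- I then let go and moved the arm clear.

**Last checks:**
- **Notch:** the final picture shows the key in the first outer-ring gap, with the gap beyond it empty. The block sits at about 53°, which agrees with the tool turn.
- **Key height:** this rests on the tool height, within 0.2 mm of where I first gripped, and on the bow showing at the same place in the scene picture. I did not measure the ring height directly.
- **Bystanders:** the tape and hex keys show shifts of 8 mm or less, and the spanner about 8 mm from a rough first fix. That is within the detector's scatter, and I felt no contact.

**What went wrong or disagreed:**
- **Approach:** I first came in at a yaw that put joint 6 at its limit, so I used the half-turn grasp instead.
- **Grasp:** the first close missed. The fingers sat about 20 mm higher in the pictures than the reported tool height, so I went lower and closed again. I did not find the cause.

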